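Rack the seasoning jar, close it with its double lid, and hold off the outer lid

ROBOT

A 7-joint arm with a two-finger parallel gripper is mounted at the origin on the work surface. World frame = base frame: x ahead of the robot, y to its left, z up, the work surface at z = 0. Lengths are in m, angles in degrees, forces in N, time in s.
With the tool pointing down it reaches from about 0.425 to 0.875 m from the base axis. Payload 4.7 kg.
Tool frame: the origin (TCP) lies between the finger pads; the fingertips stand 8 mm ahead of it and the grasp point (between the pads) lies 11 mm behind it (env.tip_extent is the distance from the TCP to the fingertips, in m); z points along the fingers, y is the line along which they close (so a half turn about z gives the same grasp; the last joint's range is limited). The gripper opens to 87 mm and grips with 3 to 60 N. Pads are 19 mm wide; open, the fingers measure 117 mm over their backs; the gripper's body (75 mm by 190 mm) begins 51 mm behind the grasp point.
Start: joints at [66.583, 18.392, -4.016, 83.108, 1.295, 78.541, -3.26], TCP at [0.267, -0.593, 0.231] pointing down, gripper open.
Joint ranges: [-163.93, 163.93], [-17.29, 119.83], [-79.2, 71.16], [3.27, 140.29], [-89.18, 269.18], [5.43, 117.66], [-154.24, 154.24]. Speed limits (degrees/s): [147.25, 147.25, 180, 180, 180, 180, 180].

INTERFACE

Orientations are given as [roll, pitch, yaw] about the fixed x, y, z axes, in that order (R = Rz(yaw) Ry(pitch) Rx(roll)).
In Python, from cell import sensors, vision, workorder, env gives the robot as it stands.
- The arm moves only by the tool drive_tool, never from a script. Its argument "moves" is a list of rows, each an object of numbers: "x", "y", "z": the shift along the tool's x, y, z in mm; "rx", "ry", "rz": the turn, a rotation vector about the tool's x, y, z in rad; "fingers": the closure, from -1 (fully open) to 1 (shut). In form: [{"x": .., "y": .., "z": .., "rx": .., "ry": .., "rz": .., "fingers": ..}, ...]. A call has 1 to 20 rows; each row is the pose to reach, as a shift and turn from the pose commanded when the call began, along the tool's axes at that moment; what a row does not reach only later rows make up. A row lasts 1/8 s, in which the tool goes at most 62.5 mm and 10.7 degrees, less where a joint would pass 70% of its speed; a pose out of reach is approached as far as the arm can. A call with a gripper value outside its range is refused whole. The fingers move at their own pace and stop on an object; "force" is the grip in N (left out, the last holds). Time passes only in rows, so rows that repeat a pose let the fingers close. It gives the time, the measured TCP pose, the force, the opening and the grip force at its end, in the units of the state.
- sensors.get_obs(): the state, without advancing time (a new reading comes with each control period).
- vision.read_camera(name): name is "scene" or "side" or "wrist"; returns a dict with "image" (480x640x3 uint8, red, green, blue), "fx", "fy", "cx", "cy" (pixels), "k1" (the pictures are not rectified: a ray, as slopes to the right and down, at radius r is drawn at 1 + k1 r^2 times it, then the intrinsics apply), "R" (3x3) and "t" (3): a world point X has camera coordinates R X + t. Camera axes: x right, y down, z forward; pixel columns grow to the right and rows downward; lengths in m; the calibration is good to about 2 mm. A picture is of the moment at which its call begins. There is no depth.
- workorder.sign_off(): hands the job in; it is judged then, once.
The state is a dict: "time_s": time; "qpos": joint angles; "joint_velocities": joint speeds; "effort": joint torques, N m; "tool_pos": TCP position; "tool_rot": TCP orientation; "force": force on the tool from outside, world axes, zero at the start; "wrist_torque": the same for the moment, N m; "grip_width": finger opening in m; "grasp_force": force on a finger pad.
Only numpy, scipy, OpenCV 4.12 (cv2) and the standard library are available. Lean on these libraries where they do the work, as an engineer would, in place of code of your own. Each camera call takes 0.05 s, during which the arm holds its last target. There are 200 camera calls.

TASK

First stand the blue jar fully down and upright in the holder of its own colour and let it go; then carry the nested lid set over by the inner lid's blue knob (this carries both lids), lower it onto the jar until it is closed, without dropping it, and let go. Then take the outer lid alone by its orange collar, lift it straight up until it is well clear above the knob (about 10 cm), and finish while still holding it there, level and still, with the inner lid left undisturbed, closing the jar. Do not drop the jar, and leave the yellow jar, shaker, bowl and bottle alone.

Things in the scene. Friction and masses are not known exactly. Their poses are not given: they have to be found in the camera images.
- blue_jar: empty round blue plastic jar, open at the top, 60 mm outer diameter, 52 mm inner diameter, 75 mm high, about 0.25 kg, standing on the table at the start; origin at the centre of its underside, z up its axis. Grasp it across its outside near the top
- jar_rim (a point): centre of the blue jar's mouth, level with its rim, 75 mm above its underside; z up the jar's axis
- blue_holder: fixed blue block 98 x 98 x 24 mm on a thin wooden board, in a row with a yellow and a red one (any order, 116 mm apart along the block's y axis). In its top a round well, 68 mm diameter, 16 mm deep, edge chamfered 3 mm. Origin: centre of the block's underside; well floor 8 mm and top 24 mm above it; x across the row, z up. The blue jar belongs in this well
- red_holder: fixed red holder of the same shape, empty, for another jar; origin at the centre of its underside
- yellow_holder: fixed yellow holder of the same shape, in which the yellow jar stands; origin at the centre of its underside
- inner_lid: white inner lid, 70 g: disc 58 mm diameter, 6 mm thick, lies on the jar's rim; plug below it 46 mm diameter, 10 mm long (3 mm play in the jar); blue upright knob above, 16 mm diameter, top 66 mm above the origin. Origin: centre of the disc's underside (level with jar_rim when closed), z up. Starts in a fixed wooden ring rest (72 mm diameter, 16 mm high), with the outer lid on it
- knob_top (a point): centre of the top of the inner lid's blue knob, 66 mm above the inner lid's origin. The knob stands out 34 mm above the outer lid's collar; pinch it there from above, with the fingertips above the collar, to carry both lids
- outer_lid: aluminium outer lid, 70-120 g, loose on the inner lid: disc 68 mm diameter, 4 mm thick, 4 mm rim below it (2.5 mm play round the inner disc), and a central orange tube (collar), 35 mm outer, 24 mm inner diameter, from 4 to 26 mm above the origin; the knob passes through it, its top 60 mm above this origin. Origin: centre of the disc's underside (6 mm above the inner lid's when nested), z up
- collar_top (a point): centre of the top edge of the outer lid's orange collar, 26 mm above the outer lid's origin
- yellow_jar: closed yellow jar with a white cap, 62 mm diameter, 87 mm high, in the yellow holder; origin at the centre of its underside; leave it alone
- shaker: amber glass pepper shaker with a steel cap, 40 mm diameter, 63 mm high; origin at the centre of its underside; leave it alone
- bowl: white bowl, 170 mm across, 65 mm high; origin at the centre of its underside; leave it alone
- bottle: clear bottle with a teal cap, 66 mm diameter, 200 mm high; origin at the centre of its underside; leave it alone
There are look-alikes about, which are no part of the job. Leave any pink look-alike of the blue_jar alone. Of the things shaped like the outer_lid, the aluminium one is meant.

How it is judged (in metres and radians):
On the way, in this order (a step that is already met when the one before it is completed fails the run):
1. the blue jar stands fully down and upright in the blue holder, let go (horizontal distance between blue_jar and blue_holder below 0.007 m and z of blue_jar in the frame of blue_holder below 0.011 m and angle between blue_jar's own z axis and vertical below 0.06 rad and contact force between the fingers and blue_jar below 0.1 N and linear speed of blue_jar below 0.03 m/s), for 0.2 s.
2. the nested lid set closes the jar, both lids seated and let go (horizontal distance between blue_jar and blue_holder below 0.007 m and z of blue_jar in the frame of blue_holder below 0.011 m and angle between each of blue_jar, inner_lid's own z axis and vertical below 0.06 rad and horizontal distance between inner_lid and jar_rim below 0.006 m and z of inner_lid in the frame of jar_rim between -0.003 and 0.003 m and horizontal distance between outer_lid and inner_lid below 0.006 m and z of outer_lid in the frame of inner_lid below 0.009 m and contact force between the fingers and inner_lid below 0.1 N and contact force between the fingers and outer_lid below 0.1 N and linear speed of inner_lid below 0.03 m/s), for 0.2 s.
At the end, for the whole second after the job is handed in: Blue jar seated in the blue holder (7 mm, 0.06 rad); inner lid untouched and closing it (6 mm sideways, 3 mm height, 0.06 rad); outer lid held still by the fingers alone, level within 0.25 rad, 70 mm or more above the inner lid, within 60 mm sideways (horizontal distance between blue_jar and blue_holder below 0.007 m and z of blue_jar in the frame of blue_holder below 0.011 m and angle between each of blue_jar, inner_lid's own z axis and vertical below 0.06 rad and horizontal distance between inner_lid and jar_rim below 0.006 m and z of inner_lid in the frame of jar_rim between -0.003 and 0.003 m and contact force between each of the fingers, outer_lid and inner_lid below 0.1 N and contact force between each of the fingers, outer_lid and blue_jar below 0.1 N and z of outer_lid in the frame of inner_lid above 0.07 m and angle between outer_lid's own z axis and vertical below 0.25 rad and linear speed of each of outer_lid, inner_lid below 0.03 m/s and contact force between the fingers and outer_lid above 0.5 N and contact force between outer_lid and yellow_jar below 0.1 N and horizontal distance between outer_lid and inner_lid below 0.06 m); the arm keeps its last pose, push and grip.
It fails at once if the yellow jar, shaker, bowl or bottle is moved more than 30 mm (distance of any of yellow_jar, shaker, bowl, bottle from where it was at the start of the episode above 0.03 m).
It fails at once if the outer lid comes off the inner lid while the inner lid does not close the blue jar in its holder (z of outer_lid in the frame of inner_lid above 0.02 m and not ((horizontal distance between inner_lid and jar_rim below 0.006 m and z of inner_lid in the frame of jar_rim between -0.003 and 0.003 m and angle between inner_lid's own z axis and vertical below 0.06 rad) and (horizontal distance between blue_jar and blue_holder below 0.007 m and z of blue_jar in the frame of blue_holder below 0.011 m and angle between blue_jar's own z axis and vertical below 0.06 rad))).
It fails at once if a lid is dropped (falls free faster than 0.4 m/s) ((linear speed of inner_lid above 0.4 m/s and contact force between the fingers and inner_lid below 0.1 N) or ((linear speed of outer_lid above 0.4 m/s and contact force between the fingers and outer_lid below 0.1 N) and contact force between the fingers and inner_lid below 0.1 N)).
It fails at once if the blue jar is dropped (falls free faster than 0.4 m/s) (linear speed of blue_jar above 0.4 m/s and contact force between the fingers and blue_jar below 0.1 N).
It also fails if it takes over 61 s, if anything falls off the work surface, if the arm or the gripper's body presses on something with over 40 N, if the wrist force passes 120 N, or if a joint passes its speed limit or range.

## Working session

There is one attempt and no reset: what is moved stays moved. The work goes in short steps, Python scripts to look and compute and a tool call to move; the robot and the scene stay as the last step left them, time stands still between calls to the robot, and variables do not carry over. Pictures are saved under pics/ and viewed, at most 13 in all, crops included, and the job is handed in when it is done.

Besides the shell and the picture viewer there is one more tool, called after "Request:" by a JSON object that holds its "op" and its "data", one argument or row to a line. drive_tool: Moves the arm, as the interface text tells. Its arguments: {"type":"object","properties":{"moves":{"type":"array"},"force":{"type":"number"}},"required":["moves"]}

```bash
mkdir -p pics; ls
cat > h.py <<'E'
import numpy as np, cv2
from cell import sensors, vision, workorder, env
def snap(n,f):
    c=vision.read_camera(n); cv2.imwrite(f,c["image"][:,:,::-1]); np.savez(f.replace('.png','.npz'),**c); return c
def hit(c,u,v,z):
    "pixel -> world point on plane z"
    K=np.array([[c["fx"],0,c["cx"]],[0,c["fy"],c["cy"]],[0,0,1]],float)
    d=np.array([(u-c["cx"])/c["fx"],(v-c["cy"])/c["fy"]]); p=d.copy()
    for _ in range(20): p=d/(1+c["k1"]*(p@p))
    R,t=c["R"],c["t"]; o=-R.T@t; r=R.T@np.array([p[0],p[1],1])
    return o+r*(z-o[2])/r[2]
def proj(c,X):
    q=c["R"]@np.asarray(X,float)+c["t"]; p=q[:2]/q[2]; p=p*(1+c["k1"]*(p@p))
    return p*[c["fx"],c["fy"]]+[c["cx"],c["cy"]]
E
python3 - <<'E'
from h import *
for n in("scene","side"):
    c=snap(n,f"pics/{n}0.png"); print(n,-c["R"].T@c["t"],c["fx"],c["k1"])
print(sensors.get_obs())
E
```

```text
pics
scene [1.07034476 0.5676975  0.91190115] 538.6211583334882 -0.05768190768738287
side [0.15708999 0.63164819 0.95681757] 437.4575199686361 -0.07739795085611027
{'time_s': 0.1, 'qpos': array([66.58505628, 18.43525016, -4.01429151, 83.16921326,  1.29470236,
       78.54145806, -3.26011718]), 'joint_velocities': array([ 0.09490933, -0.13838192, -0.09167403, -0.14637063,  0.10339009,
        0.00961884,  0.09777136]), 'effort': array([ 1.05798488e-03, -4.92571378e+01, -4.05037813e-01, -3.13397241e+01,
       -6.41825167e-02,  3.95281019e-02,  7.98700898e-05]), 'tool_pos': array([ 0.26642695, -0.59234463,  0.22955435]), 'tool_rot': array([-1.79899291e+02,  5.65874362e-03,  2.42232188e+01]), 'force': array([-0.57340717,  0.16527819, -0.5891111 ]), 'wrist_torque': array([-0.04569197, -0.00097683, -0.02691324]), 'grasp_force': 0.0, 'grip_width': 0.08693708894519876}
```

View pics/scene0.png

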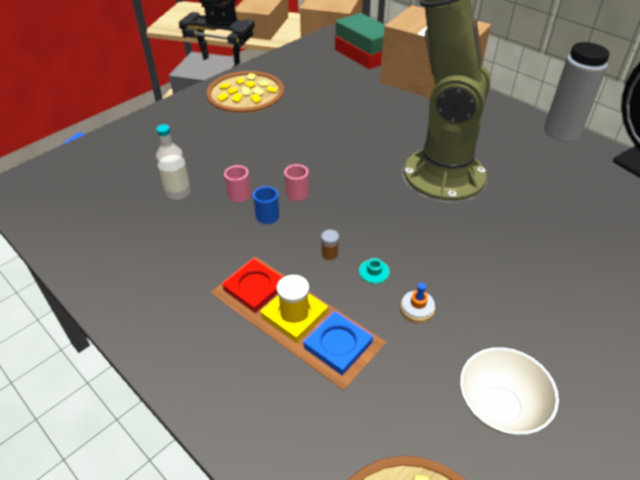

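View pics/side0.png

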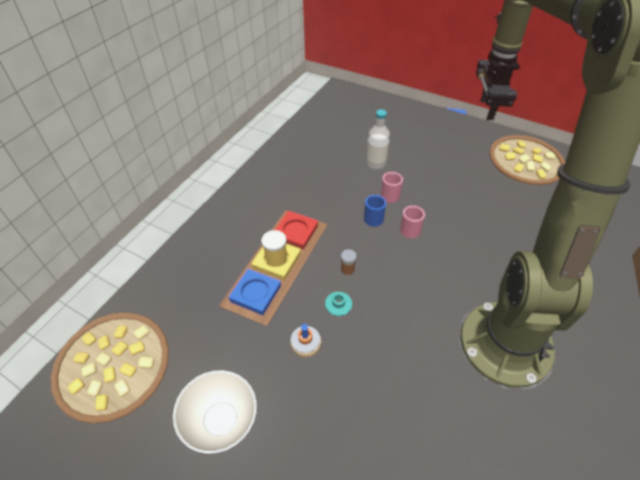

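Blue jar is at scene (266,205) and side (375,210). Its pink look-alikes are at scene (237,183) and (297,182), so I leave those alone. The aluminium lid set with orange collar and blue knob is at scene (418,302). The teal piece at (374,268) is only a look-alike. The blue holder is at scene (338,342). Next I confirm with a crop and fit poses.

```bash
cat > fit.py <<'E'
from h import *
from scipy.optimize import least_squares
C={n:{k:v for k,v in np.load(f"pics/{n}0.npz").items()} for n in("scene","side")}
def blobs(c,near):
    hsv=cv2.cvtColor(c["image"],cv2.COLOR_RGB2HSV)
    m=cv2.inRange(hsv,(105,120,50),(125,255,255))
    n,l,s,ce=cv2.connectedComponentsWithStats(m)
    i=1+np.argmin([np.hypot(*(ce[k]-near))if s[k,4]>15 else 1e9 for k in range(1,n)])
    return (l==i).astype(np.uint8)
def hullmoments(mask):
    p,_=cv2.findContours(mask,0,2); p=max(p,key=cv2.contourArea); h=cv2.convexHull(p)
    return h[:,0].astype(float)
a=np.linspace(0,2*np.pi,48,endpoint=False)
dirs=np.c_[np.cos(a[::2]),np.sin(a[::2])]
def cyl(X,r,z0,z1): return [[X[0]+r*np.cos(t),X[1]+r*np.sin(t),X[2]+z] for z in(z0,z1) for t in a]
def box(X,h=24e-3,s=.049):
    c,q=np.cos(X[3]),np.sin(X[3]); return [[X[0]+c*i-q*j,X[1]+q*i+c*j,X[2]+z] for i in(-s,s) for j in(-s,s) for z in(0,h)]
def fit(near,model,x0,free):
    H={n:hullmoments(blobs(C[n],near[n])) for n in near}
    sup={n:(H[n]@dirs.T).max(0)+.4*0 for n in H}
    def res(p):
        X=np.array(x0,float); X[free]=p[:-1]
        out=[]
        for n in H:
            P=np.array([proj(C[n],q) for q in model(X)]); out.append((P@dirs.T).max(0)-p[-1]-sup[n])
        return np.concatenate(out)
    s=least_squares(res,list(np.array(x0,float)[free])+[.5],loss="soft_l1")
    print(np.round(s.x,4),"rms",np.sqrt(np.mean(res(s.x)**2)),{n:(len(H[n]),H[n].min(0),H[n].max(0)) for n in H})
g=lambda u,v,z:hit(C["scene"],u,v,z)
x0=g(266,205,.04); 
print("jar");fit({"scene":(266,205),"side":(375,210)},lambda X:cyl(X,.03,0,.075),[x0[0],x0[1],0],[0,1]);fit({"scene":(266,205),"side":(375,210)},lambda X:cyl(X,.03,0,.075),[x0[0],x0[1],0],[0,1,2])
x0=g(338,342,.02)
for y in(0,.5): print("holder");fit({"scene":(338,342),"side":(255,292)},box,[x0[0],x0[1],.005,y],[0,1,2,3])
x0=g(421,291,.06)
print("knob");fit({"scene":(421,291),"side":(305,329)},lambda X:cyl(X,.008,-.034,0),[x0[0],x0[1],.08],[0,1,2])
print("teal",g(374,268,.01))
im=np.hstack([cv2.resize(C[n]["image"][v-30:v+30,u-40:u+40],(390,290),interpolation=2)for n,u,v in(("scene",415,295),("scene",266,200))])
cv2.imwrite("pics/crop1.png",im[:,:,::-1])
E
python3 fit.py
```

```text
jar
[ 0.4515 -0.2209  1.1203] rms 0.8208150482026816 {'scene': (18, array([253., 186.]), array([278., 223.])), 'side': (16, array([365., 196.]), array([385., 225.]))}
[ 0.4526 -0.2168  0.0055  1.1591] rms 0.48449845836508576 {'scene': (18, array([253., 186.]), array([278., 223.])), 'side': (16, array([365., 196.]), array([385., 225.]))}
holder
[0.6115 0.1693 0.0092 0.0676 1.9543] rms 0.33634566271926797 {'scene': (19, array([304., 312.]), array([371., 373.])), 'side': (20, array([230., 270.]), array([279., 313.]))}
holder
[0.6115 0.1693 0.0092 0.0676 1.9543] rms 0.33634566422170653 {'scene': (19, array([304., 312.]), array([371., 373.])), 'side': (20, array([230., 270.]), array([279., 313.]))}
knob
[0.4296 0.2279 0.085  0.7289] rms 0.502944816543263 {'scene': (9, array([417., 283.]), array([425., 299.])), 'side': (9, array([302., 324.]), array([306., 336.]))}
teal [0.40498694 0.08907183 0.01      ]
```

View pics/crop1.png

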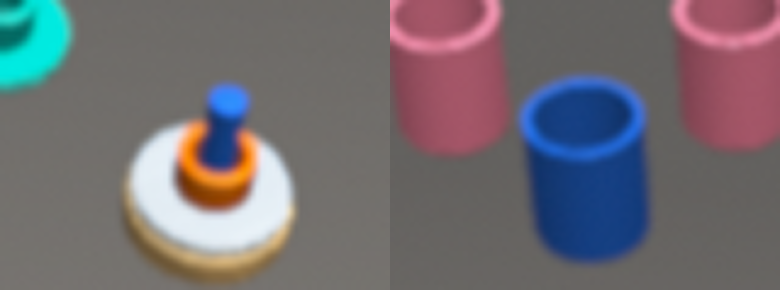

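Run:
```python
from h import *
C={n:{k:v for k,v in np.load(f"pics/{n}0.npz").items()} for n in("scene","side")}
for n,k,u,v,z in [("pinkA","scene",237,173,.075),("pinkA","side",392,179,.075),("pinkB","scene",297,173,.075),("pinkB","side",413,213,.075),("bottle","scene",163,130,.2),("bottle","side",381,114,.2),("shaker","scene",330,236,.06),("shaker","side",348,256,.06),("yellowcap","scene",293,285,.1),("yellowcap","side",274,240,.1),("redh","scene",254,282,.03),("bluerim","scene",266,195,.075),("bluerim","side",375,203,.075)]: print(n,k,hit(C[k],u,v,z).round(3))
```

```text
pinkA scene [ 0.446 -0.331  0.075]
pinkA side [ 0.448 -0.331  0.075]
pinkB scene [ 0.341 -0.222  0.075]
pinkB side [ 0.342 -0.228  0.075]
bottle scene [ 0.555 -0.452  0.2  ]
bottle side [ 0.549 -0.451  0.2  ]
shaker scene [ 0.436 -0.018  0.06 ]
shaker side [ 0.439 -0.016  0.06 ]
yellowcap scene [0.616 0.051 0.1  ]
yellowcap side [0.618 0.056 0.1  ]
redh scene [ 0.63 -0.06  0.03]
bluerim scene [ 0.452 -0.214  0.075]
bluerim side [ 0.452 -0.214  0.075]
```

Request:
{"op": "drive_tool", "data": {
  "moves": [
    {"x": 30, "y": -25, "rz": -0.04, "fingers": -1},
    {"x": 75, "y": -62, "rz": -0.1, "fingers": -1},
    {"x": 120, "y": -99, "rz": -0.16, "fingers": -1},
    {"x": 165, "y": -136, "rz": -0.2, "fingers": -1},
    {"x": 210, "y": -173, "rz": -0.25, "fingers": -1},
    {"x": 255, "y": -210, "rz": -0.3, "z": 20, "fingers": -1},
    {"x": 295, "y": -243, "rz": -0.34, "z": 40, "fingers": -1},
    {"x": 318, "y": -262, "rz": -0.363, "z": 40, "fingers": -1},
    {"x": 323, "y": -266, "rz": -0.363, "z": 40, "fingers": -1},
    {"x": 323, "y": -266, "rz": -0.363, "z": 40, "fingers": -1},
    {"x": 323, "y": -266, "rz": -0.363, "z": 40, "fingers": -1},
    {"x": 323, "y": -266, "rz": -0.363, "z": 40, "fingers": -1}
  ]
}}

```text
invalid input at $.moves[0]: expected keys x, y, z, rx, ry, rz, fingers
```

Run:
```python
from h import *
c=snap("wrist","pics/wrist1.png"); o=sensors.get_obs(); print(o["tool_pos"],o["tool_rot"],-c["R"].T@c["t"],c["R"].round(2).tolist())
for z in(0,.075): print(proj(c,[.452,-.217,z]))
```

```text
[ 0.26647648 -0.59242261  0.22971715] [-1.79916011e+02  6.60287104e-03  2.42271675e+01] [ 0.33300871 -0.56280735  0.38400476] [[0.41, -0.91, -0.0], [-0.88, -0.4, 0.26], [-0.24, -0.11, -0.97]]
[ 48.07863488 -99.48682306]
[ -16.41850636 -157.62586678]
```

View pics/wrist1.png

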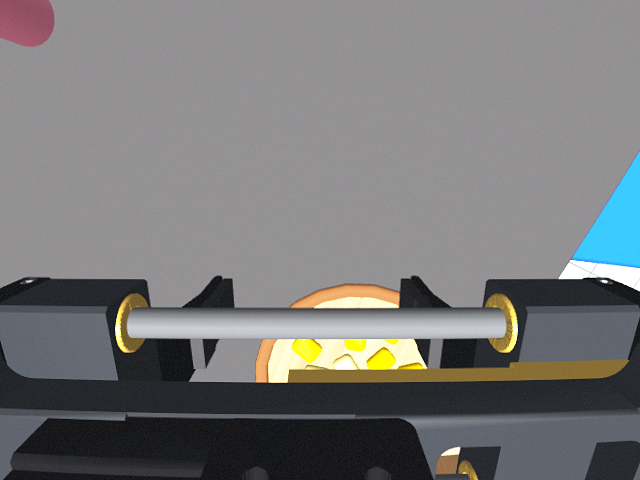

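The wrist view shows an empty table, with a pink jar at (20,20); the call was refused because every row needs all keys. I will stop 60 mm short of the jar so the wrist camera sees it.

Request:
{"op": "drive_tool", "data": {
  "moves": [
    {"x": 30, "y": -27, "z": 0, "rx": 0, "ry": 0, "rz": -0.04, "fingers": -1},
    {"x": 70, "y": -64, "z": 0, "rx": 0, "ry": 0, "rz": -0.1, "fingers": -1},
    {"x": 110, "y": -101, "z": 0, "rx": 0, "ry": 0, "rz": -0.16, "fingers": -1},
    {"x": 150, "y": -138, "z": 0, "rx": 0, "ry": 0, "rz": -0.22, "fingers": -1},
    {"x": 190, "y": -174, "z": 0, "rx": 0, "ry": 0, "rz": -0.28, "fingers": -1},
    {"x": 230, "y": -211, "z": 0, "rx": 0, "ry": 0, "rz": -0.34, "fingers": -1},
    {"x": 258, "y": -237, "z": 0, "rx": 0, "ry": 0, "rz": -0.363, "fingers": -1},
    {"x": 268, "y": -245, "z": 0, "rx": 0, "ry": 0, "rz": -0.363, "fingers": -1},
    {"x": 268, "y": -245, "z": 0, "rx": 0, "ry": 0, "rz": -0.363, "fingers": -1},
    {"x": 268, "y": -245, "z": 0, "rx": 0, "ry": 0, "rz": -0.363, "fingers": -1}
  ]
}}

```text
time_s: 1.4
tool_pos: [0.4097, -0.2612, 0.2304]
tool_rot: [-180.0, 0.0, 44.9]
force: [-0.4, 0.1, 0.1]
grip_width: 0.0871
grasp_force: 0.0
```

```bash
cat >> h.py <<'E'
def bluemask(c,near,lo=(105,120,50),hi=(125,255,255)):
    m=cv2.inRange(cv2.cvtColor(c["image"],cv2.COLOR_RGB2HSV),lo,hi)
    n,l,s,ce=cv2.connectedComponentsWithStats(m)
    i=1+np.argmin([np.hypot(*(ce[k]-near)) if s[k,4]>60 else 1e9 for k in range(1,n)])
    return (l==i).astype(np.uint8)
def fitcyl(c,near,r,h,z0,x0,lo=(105,120,50),hi=(125,255,255)):
    "upright cylinder z0..z0+h, one view, fit x,y by hull support"
    from scipy.optimize import least_squares
    p=max(cv2.findContours(bluemask(c,near,lo,hi),0,2)[0],key=cv2.contourArea)[:,0].astype(float)
    a=np.linspace(0,2*np.pi,60,endpoint=False); D=np.c_[np.cos(a),np.sin(a)]
    f=lambda q:(np.array([proj(c,[q[0]+r*x,q[1]+r*y,z]) for z in(z0,z0+h) for x,y in D])@D.T).max(0)-q[2]-(p@D.T).max(0)
    s=least_squares(f,[x0[0],x0[1],.5],loss="soft_l1"); return s.x,np.sqrt(np.mean(f(s.x)**2)),p.min(0),p.max(0)
def totool(o,dw):
    from scipy.spatial.transform import Rotation as Ro
    return Ro.from_euler("xyz",o["tool_rot"],degrees=True).as_matrix().T@np.asarray(dw)*1000
E
python3 - <<'E'
from h import *
c=snap("wrist","pics/wrist2.png"); o=sensors.get_obs(); print(o["tool_pos"],o["tool_rot"],o["time_s"])
p=proj(c,[.452,-.217,.04]);print(p)
for z in(0,): 
    q=fitcyl(c,p,.03,.075,z,[.452,-.217]);print(q)
    print(totool(o,[q[0][0]-o["tool_pos"][0],q[0][1]-o["tool_pos"][1],.052-o["tool_pos"][2]]))
E
```

```text
[ 0.40967477 -0.26117581  0.23032816] [-1.79984076e+02  2.55448756e-02  4.48457527e+01] 1.45
[314.1291427  165.87361233]
(array([ 0.45249522, -0.21804981,  4.67076583]), np.float64(0.16935419827629644), array([287., 138.]), array([343., 196.]))
[ 60.85201644  -0.33011129 178.30114767]
```

View pics/wrist2.png

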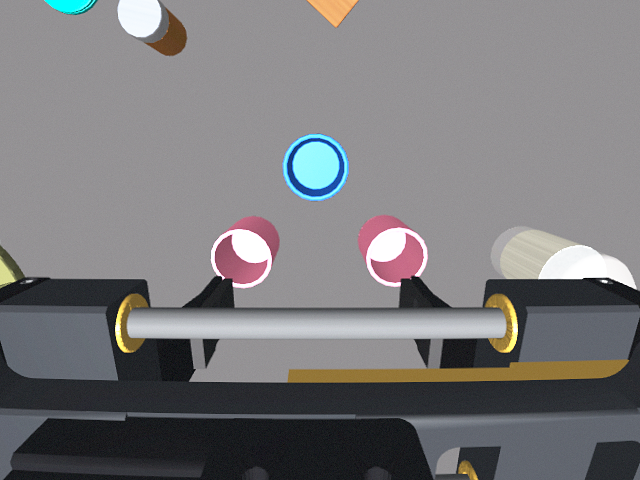

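The wrist view shows the blue jar centred at (315,167), with pinks at (243,257) and (395,255). The fingers clear both, so I descend on the blue jar.

Request:
{"op": "drive_tool", "data": {
  "moves": [
    {"x": 30, "y": 0, "z": 0, "rx": 0, "ry": 0, "rz": 0, "fingers": -1},
    {"x": 55, "y": 0, "z": 10, "rx": 0, "ry": 0, "rz": 0, "fingers": -1},
    {"x": 61, "y": 0, "z": 40, "rx": 0, "ry": 0, "rz": 0, "fingers": -1},
    {"x": 61, "y": 0, "z": 80, "rx": 0, "ry": 0, "rz": 0, "fingers": -1},
    {"x": 61, "y": 0, "z": 115, "rx": 0, "ry": 0, "rz": 0, "fingers": -1},
    {"x": 61, "y": 0, "z": 145, "rx": 0, "ry": 0, "rz": 0, "fingers": -1},
    {"x": 61, "y": 0, "z": 165, "rx": 0, "ry": 0, "rz": 0, "fingers": -1},
    {"x": 61, "y": 0, "z": 178, "rx": 0, "ry": 0, "rz": 0, "fingers": -1},
    {"x": 61, "y": 0, "z": 179, "rx": 0, "ry": 0, "rz": 0, "fingers": -1},
    {"x": 61, "y": 0, "z": 179, "rx": 0, "ry": 0, "rz": 0, "fingers": -1}
  ]
}}

```text
time_s: 2.7
tool_pos: [0.4541, -0.2168, 0.0522]
tool_rot: [179.9, -0.0, 45.0]
force: [0.2, -0.2, -0.1]
grip_width: 0.0871
grasp_force: 0.0
```

Request:
{"op": "drive_tool", "data": {
  "moves": [
    {"x": 0, "y": 0, "z": 0, "rx": 0, "ry": 0, "rz": 0, "fingers": 0},
    {"x": 0, "y": 0, "z": 0, "rx": 0, "ry": 0, "rz": 0, "fingers": 1},
    {"x": 0, "y": 0, "z": 0, "rx": 0, "ry": 0, "rz": 0, "fingers": 1},
    {"x": 0, "y": 0, "z": 0, "rx": 0, "ry": 0, "rz": 0, "fingers": 1},
    {"x": 0, "y": 0, "z": 0, "rx": 0, "ry": 0, "rz": 0, "fingers": 1},
    {"x": 0, "y": 0, "z": 0, "rx": 0, "ry": 0, "rz": 0, "fingers": 1},
    {"x": 0, "y": 0, "z": 0, "rx": 0, "ry": 0, "rz": 0, "fingers": 1},
    {"x": 0, "y": 0, "z": 0, "rx": 0, "ry": 0, "rz": 0, "fingers": 1}
  ],
  "force": 20
}}

```text
time_s: 3.7
tool_pos: [0.4538, -0.2163, 0.0518]
tool_rot: [180.0, 0.0, 45.0]
force: [-1.3, 0.6, 3.6]
grip_width: 0.0598
grasp_force: 20.0
```

Request:
{"op": "drive_tool", "data": {
  "moves": [
    {"x": 0, "y": 0, "z": -15, "rx": 0, "ry": 0, "rz": 0, "fingers": 1},
    {"x": 0, "y": 0, "z": -50, "rx": 0, "ry": 0, "rz": 0, "fingers": 1},
    {"x": 0, "y": 0, "z": -90, "rx": 0, "ry": 0, "rz": 0, "fingers": 1},
    {"x": 10, "y": -3, "z": -125, "rx": 0, "ry": 0, "rz": -0.02, "fingers": 1},
    {"x": 40, "y": -14, "z": -140, "rx": 0, "ry": 0, "rz": -0.08, "fingers": 1},
    {"x": 80, "y": -27, "z": -150, "rx": 0, "ry": 0, "rz": -0.17, "fingers": 1},
    {"x": 120, "y": -41, "z": -150, "rx": 0, "ry": 0, "rz": -0.25, "fingers": 1},
    {"x": 160, "y": -54, "z": -150, "rx": 0, "ry": 0, "rz": -0.34, "fingers": 1},
    {"x": 200, "y": -68, "z": -150, "rx": 0, "ry": 0, "rz": -0.42, "fingers": 1},
    {"x": 240, "y": -82, "z": -150, "rx": 0, "ry": 0, "rz": -0.51, "fingers": 1},
    {"x": 280, "y": -95, "z": -150, "rx": 0, "ry": 0, "rz": -0.6, "fingers": 1},
    {"x": 310, "y": -106, "z": -150, "rx": 0, "ry": 0, "rz": -0.66, "fingers": 1},
    {"x": 325, "y": -111, "z": -150, "rx": 0, "ry": 0, "rz": -0.7, "fingers": 1},
    {"x": 328, "y": -112, "z": -150, "rx": 0, "ry": 0, "rz": -0.7, "fingers": 1},
    {"x": 328, "y": -112, "z": -150, "rx": 0, "ry": 0, "rz": -0.7, "fingers": 1},
    {"x": 328, "y": -112, "z": -150, "rx": 0, "ry": 0, "rz": -0.7, "fingers": 1}
  ]
}}

```text
time_s: 5.7
tool_pos: [0.6061, 0.0932, 0.2015]
tool_rot: [-180.0, 0.1, 85.0]
force: [-0.8, -1.1, -2.5]
grip_width: 0.0599
grasp_force: 20.0
```

Run:
```python
from h import *
c=snap("wrist","pics/wrist3.png"); o=sensors.get_obs(); print(o["tool_pos"],o["tool_rot"],o["grip_width"])
print("holder pred",proj(c,[.6115,.1693,.032]))
```

```text
[0.6061952  0.093352   0.20158634] [1.79996056e+02 6.09762004e-02 8.49991881e+01] 0.059895484484461164
holder pred [313.53895337 149.3028517 ]
```

View pics/wrist3.png

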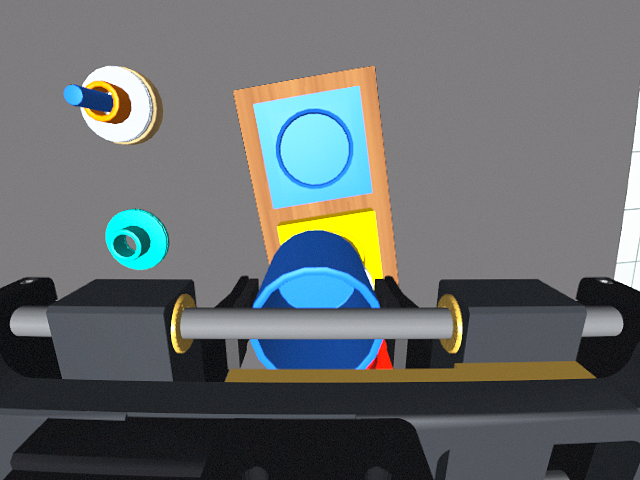

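The well ring is centred at about (314.5,148.5), 1 px from the prediction. The carried jar's rim top is near row 268 and it hangs straight. The lid set is at (110,103), and the teal look-alike is at (137,240).

Run:
```python
from h import *
c=dict(np.load("pics/wrist3.npz")); o=sensors.get_obs(); T=o["tool_pos"]
hsv=cv2.cvtColor(c["image"],cv2.COLOR_RGB2HSV)
m=cv2.inRange(hsv,(95,100,0),(125,255,200)); m[:100]=0;m[200:]=0;m[:,:265]=0;m[:,365:]=0
p=np.argwhere(m)[:,::-1].astype(np.float32); e=cv2.fitEllipse(cv2.convexHull(p)); print(e)
for z in(.03,.033):
    h=hit(c,*e[0],z); print(z,h)
print("tool delta(z .033)",totool(o,h-T))
# rim top edge column 315
for r in range(255,285): print(r,c["image"][r,315].tolist(),end=";")
a=np.linspace(0,2*np.pi,200)
y=np.radians(o["tool_rot"][2]); tx=np.array([np.cos(y),np.sin(y)])
print()
for d in(-.004,-.002,0,.002): print(d,min(proj(c,[*(T[:2]+tx*d+.03*np.array([np.cos(t),np.sin(t)])),T[2]+.0232])[1] for t in a))
```

```text
((314.0235290527344, 148.1939697265625), (70.33085632324219, 72.89501190185547), 179.75985717773438)
0.03 [0.61202862 0.17028868 0.03      ]
0.033 [0.61204546 0.17023875 0.033     ]
tool delta(z .033) [ 77.28341665  -0.88581501 168.50412318]
255 [28, 72, 148];256 [21, 70, 147];257 [23, 70, 147];258 [25, 72, 148];259 [17, 69, 146];260 [25, 71, 147];261 [26, 73, 148];262 [24, 73, 148];263 [26, 68, 144];264 [15, 70, 145];265 [24, 67, 141];266 [18, 70, 156];267 [65, 145, 254];268 [108, 220, 255];269 [126, 236, 255];270 [107, 224, 255];271 [89, 209, 255];272 [63, 186, 255];273 [55, 178, 255];274 [49, 168, 255];275 [58, 179, 255];276 [66, 190, 255];277 [68, 189, 255];278 [67, 187, 255];279 [64, 188, 255];280 [64, 190, 255];281 [60, 188, 255];282 [62, 188, 255];283 [60, 187, 255];284 [67, 190, 255];
-0.004 268.8427862296239
-0.002 264.2475448938729
0 259.6162687179972
0.002 254.94875226837553
```

Request:
{"op": "drive_tool", "data": {
  "moves": [
    {"x": 20, "y": 0, "z": 0, "rx": 0, "ry": 0, "rz": 0, "fingers": 1},
    {"x": 50, "y": -1, "z": 0, "rx": 0, "ry": 0, "rz": 0, "fingers": 1},
    {"x": 74, "y": -1, "z": 10, "rx": 0, "ry": 0, "rz": 0, "fingers": 1},
    {"x": 80, "y": -1, "z": 35, "rx": 0, "ry": 0, "rz": 0, "fingers": 1},
    {"x": 80, "y": -1, "z": 65, "rx": 0, "ry": 0, "rz": 0, "fingers": 1},
    {"x": 80, "y": -1, "z": 90, "rx": 0, "ry": 0, "rz": 0, "fingers": 1},
    {"x": 80, "y": -1, "z": 103, "rx": 0, "ry": 0, "rz": 0, "fingers": 1},
    {"x": 80, "y": -1, "z": 110, "rx": 0, "ry": 0, "rz": 0, "fingers": 1},
    {"x": 80, "y": -1, "z": 115, "rx": 0, "ry": 0, "rz": 0, "fingers": 1},
    {"x": 80, "y": -1, "z": 120, "rx": 0, "ry": 0, "rz": 0, "fingers": 1},
    {"x": 80, "y": -1, "z": 124, "rx": 0, "ry": 0, "rz": 0, "fingers": 1},
    {"x": 80, "y": -1, "z": 128, "rx": 0, "ry": 0, "rz": 0, "fingers": 1},
    {"x": 80, "y": -1, "z": 130, "rx": 0, "ry": 0, "rz": 0, "fingers": 1},
    {"x": 80, "y": -1, "z": 130, "rx": 0, "ry": 0, "rz": 0, "fingers": 1}
  ]
}}

```text
time_s: 7.5
tool_pos: [0.612, 0.1747, 0.0714]
tool_rot: [-180.0, 0.0, 85.1]
force: [-0.4, -0.1, -3.4]
grip_width: 0.06
grasp_force: 20.0
```

Request:
{"op": "drive_tool", "data": {
  "moves": [
    {"x": 0, "y": 0, "z": 1, "rx": 0, "ry": 0, "rz": 0, "fingers": 1},
    {"x": 0, "y": 0, "z": 2, "rx": 0, "ry": 0, "rz": 0, "fingers": 1},
    {"x": 0, "y": 0, "z": 3, "rx": 0, "ry": 0, "rz": 0, "fingers": 1},
    {"x": 0, "y": 0, "z": 3, "rx": 0, "ry": 0, "rz": 0, "fingers": 1}
  ]
}}

```text
time_s: 8.0
tool_pos: [0.612, 0.1747, 0.0684]
tool_rot: [-180.0, 0.0, 85.1]
force: [-0.1, 0.4, -3.8]
grip_width: 0.06
grasp_force: 20.0
```

Request:
{"op": "drive_tool", "data": {
  "moves": [
    {"x": 0, "y": 0, "z": 1, "rx": 0, "ry": 0, "rz": 0, "fingers": 1},
    {"x": 0, "y": 0, "z": 2, "rx": 0, "ry": 0, "rz": 0, "fingers": 1},
    {"x": 0, "y": 0, "z": 2, "rx": 0, "ry": 0, "rz": 0, "fingers": 1}
  ]
}}

```text
time_s: 8.38
tool_pos: [0.612, 0.1747, 0.0664]
tool_rot: [-180.0, 0.0, 85.1]
force: [0.1, 0.7, -2.9]
grip_width: 0.0599
grasp_force: 20.0
```

Request:
{"op": "drive_tool", "data": {
  "moves": [
    {"x": 0, "y": 0, "z": 1, "rx": 0, "ry": 0, "rz": 0, "fingers": 1},
    {"x": 0, "y": 0, "z": 2, "rx": 0, "ry": 0, "rz": 0, "fingers": 1},
    {"x": 0, "y": 0, "z": 2, "rx": 0, "ry": 0, "rz": 0, "fingers": 1}
  ]
}}

```text
time_s: 8.75
tool_pos: [0.612, 0.1747, 0.0644]
tool_rot: [-180.0, 0.0, 85.1]
force: [0.3, -0.8, -3.6]
grip_width: 0.06
grasp_force: 20.0
```

Request:
{"op": "drive_tool", "data": {
  "moves": [
    {"x": 0, "y": 0, "z": 1, "rx": 0, "ry": 0, "rz": 0, "fingers": 1},
    {"x": 0, "y": 0, "z": 2, "rx": 0, "ry": 0, "rz": 0, "fingers": 1},
    {"x": 0, "y": 0, "z": 2, "rx": 0, "ry": 0, "rz": 0, "fingers": 1}
  ]
}}

```text
time_s: 9.12
tool_pos: [0.6122, 0.1747, 0.0638]
tool_rot: [180.0, 0.0, 85.1]
force: [-2.3, -1.2, 5.2]
grip_width: 0.0598
grasp_force: 20.0
```

Contact: jar bottom at about 12 mm, so it is on the well floor. I release and rise.

Request:
{"op": "drive_tool", "data": {
  "moves": [
    {"x": 0, "y": 0, "z": -1, "rx": 0, "ry": 0, "rz": 0, "fingers": 1},
    {"x": 0, "y": 0, "z": -1, "rx": 0, "ry": 0, "rz": 0, "fingers": -1},
    {"x": 0, "y": 0, "z": -1, "rx": 0, "ry": 0, "rz": 0, "fingers": -1},
    {"x": 0, "y": 0, "z": -1, "rx": 0, "ry": 0, "rz": 0, "fingers": -1},
    {"x": 0, "y": 0, "z": -1, "rx": 0, "ry": 0, "rz": 0, "fingers": -1},
    {"x": 0, "y": 0, "z": -1, "rx": 0, "ry": 0, "rz": 0, "fingers": -1},
    {"x": 0, "y": 0, "z": -20, "rx": 0, "ry": 0, "rz": 0, "fingers": -1},
    {"x": 0, "y": 0, "z": -50, "rx": 0, "ry": 0, "rz": 0, "fingers": -1},
    {"x": 0, "y": 0, "z": -90, "rx": 0, "ry": 0, "rz": 0, "fingers": -1},
    {"x": 0, "y": 0, "z": -130, "rx": 0, "ry": 0, "rz": 0, "fingers": -1},
    {"x": -30, "y": 0, "z": -150, "rx": 0, "ry": 0, "rz": 0, "fingers": -1},
    {"x": -60, "y": 0, "z": -150, "rx": 0, "ry": 0, "rz": 0, "fingers": -1},
    {"x": -70, "y": 0, "z": -150, "rx": 0, "ry": 0, "rz": 0, "fingers": -1},
    {"x": -70, "y": 0, "z": -150, "rx": 0, "ry": 0, "rz": 0, "fingers": -1}
  ]
}}

```text
time_s: 10.88
tool_pos: [0.6061, 0.1048, 0.2129]
tool_rot: [180.0, -0.0, 85.1]
force: [0.3, -0.1, -0.0]
grip_width: 0.0867
grasp_force: 0.0
```

Run:
```python
from h import *
c=snap("wrist","pics/wrist4.png"); o=sensors.get_obs(); print(o["tool_pos"],o["tool_rot"],o["grip_width"],o["force"])
print("rim pred",proj(c,[.612,.170,.087]),"knob pred",proj(c,[.4296,.2279,.083]))
```

```text
[0.60594951 0.10606256 0.21273996] [-1.79997993e+02 -5.12575749e-02  8.51656954e+01] 0.08716099158094509 [ 0.3470738   0.1435679  -0.16609061]
rim pred [314.90597359 162.58751829] knob pred [ 85.43192088 111.68097762]
```

View pics/wrist4.png

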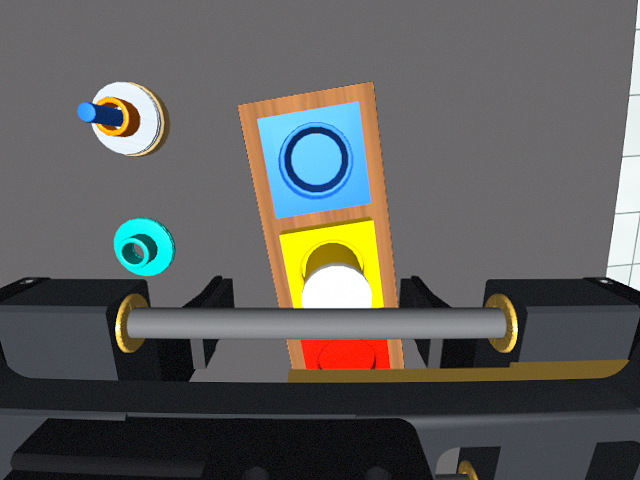

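The jar stands in the blue holder with its rim centred near (316,160). The knob top is at (87,112).

Run:
```python
from h import *
c=snap("wrist","pics/wrist5.png"); o=sensors.get_obs(); T=o["tool_pos"]; print(T)
hsv=cv2.cvtColor(c["image"],cv2.COLOR_RGB2HSV)
m=cv2.inRange(hsv,(100,100,0),(125,255,130)); m[:110]=0;m[205:]=0;m[:,:270]=0;m[:,360:]=0
k,l,s,ce=cv2.connectedComponentsWithStats(m); m=(l==1+np.argmax(s[1:,4])).astype(np.uint8)
cs,hi=cv2.findContours(m,cv2.RETR_CCOMP,cv2.CHAIN_APPROX_NONE)
cs=sorted([q for q in cs if len(q)>30],key=cv2.contourArea)
for q in cs: 
    e=cv2.fitEllipse(q); print(e, [hit(c,*e[0],z).round(4).tolist() for z in(.087,.016)])
print("proj wall inner top d",[proj(c,[.612+x,.171,.087])[0] for x in(-.026,.026,-.03,.03)])
# knob: fit cylinder with blue, top at zt
for zt in(.080,.083,.086):
    p=proj(c,[.4296,.2279,zt-.017]); print(zt,fitcyl(c,p,.008,.034,zt-.034,[.4296,.2279]))
```

```text
[0.60582164 0.10666585 0.21258524]
((316.47845458984375, 160.0560302734375), (52.96456527709961, 53.88286590576172), 178.73184204101562) [[0.6131, 0.1732, 0.087], [0.613, 0.1721, 0.016]]
((316.3509216308594, 160.56175231933594), (61.63435745239258, 63.52604675292969), 179.6165313720703) [[0.613, 0.1728, 0.087], [0.6128, 0.1717, 0.016]]
proj wall inner top d [np.float64(283.6334158464708), np.float64(347.24214886455877), np.float64(278.7667163142471), np.float64(352.1524034525082)]
0.08 (array([ 0.43013247,  0.2277037 , -1.37286591]), np.float64(0.7836698289500331), array([ 78., 103.]), array([123., 126.]))
0.083 (array([ 0.43195953,  0.2272021 , -1.19432417]), np.float64(0.7528720104278286), array([ 78., 103.]), array([123., 126.]))
0.086 (array([ 0.43378691,  0.22670043, -1.01245417]), np.float64(0.7221037328654026), array([ 78., 103.]), array([123., 126.]))
```

Request:
{"op": "drive_tool", "data": {
  "moves": [
    {"x": 5, "y": -25, "z": 0, "rx": 0, "ry": 0, "rz": 0, "fingers": -1},
    {"x": 12, "y": -65, "z": 0, "rx": 0, "ry": 0, "rz": 0, "fingers": -1},
    {"x": 20, "y": -105, "z": 0, "rx": 0, "ry": 0, "rz": 0, "fingers": -1},
    {"x": 28, "y": -145, "z": 10, "rx": 0, "ry": 0, "rz": 0, "fingers": -1},
    {"x": 34, "y": -175, "z": 25, "rx": 0, "ry": 0, "rz": 0, "fingers": -1},
    {"x": 36, "y": -186, "z": 30, "rx": 0, "ry": 0, "rz": 0, "fingers": -1},
    {"x": 36, "y": -186, "z": 30, "rx": 0, "ry": 0, "rz": 0, "fingers": -1},
    {"x": 36, "y": -186, "z": 30, "rx": 0, "ry": 0, "rz": 0, "fingers": -1},
    {"x": 36, "y": -186, "z": 30, "rx": 0, "ry": 0, "rz": 0, "fingers": -1}
  ]
}}

```text
time_s: 12.1
tool_pos: [0.4249, 0.1566, 0.1829]
tool_rot: [180.0, -0.1, 85.1]
force: [-0.3, 0.3, 0.7]
grip_width: 0.0872
grasp_force: 0.0
```

Run:
```python
from h import *
c=snap("wrist","pics/wrist6.png"); o=sensors.get_obs(); T=o["tool_pos"]; print(T,o["tool_rot"],o["time_s"])
for zt in(.080,.083,.086):
    p=proj(c,[.430,.2275,zt-.017]); r=fitcyl(c,p,.008,.034,zt-.034,[.430,.2275]); print(zt,p,r)
    print(totool(o,[*(r[0][:2]-T[:2]),0.062-T[2]]))
hsv=cv2.cvtColor(c["image"],cv2.COLOR_RGB2HSV)
m=cv2.inRange(hsv,(5,150,120),(22,255,255)); k,l,s,ce=cv2.connectedComponentsWithStats(m)
i=1+np.argmax(s[1:,4]); print("orange",s[i],ce[i])
```

```text
[0.42471439 0.15654497 0.18277848] [ 1.79997792e+02 -5.36205096e-02  8.50835923e+01] 12.15
0.08 [313.31448475 155.61674402] (array([  0.57988928,   0.18466393, -42.27254433]), np.float64(16.30123913916296), array([449., 143.]), array([557., 260.]))
[ 41.20128538 152.18945944 120.82295517]
0.083 [313.28126896 155.62586745] (array([  0.5782575 ,   0.18513886, -42.06957005]), np.float64(16.31737756962149), array([449., 143.]), array([557., 260.]))
[ 41.53462822 150.52297903 120.82320289]
0.086 [313.24731111 155.63519478] (array([  0.57662563,   0.18561463, -41.8618325 ]), np.float64(16.333859331198315), array([449., 143.]), array([557., 260.]))
[ 41.86879357 148.85633342 120.82345138]
orange [ 288  360  341   22 4691] [465.4966958 372.7252185]
```

View pics/wrist6.png

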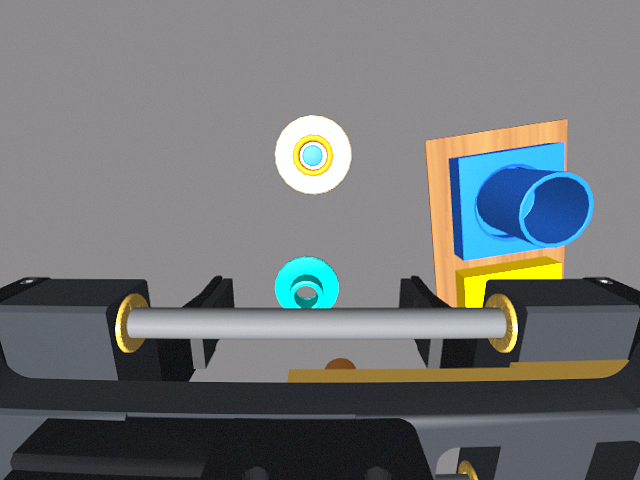

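The knob top is at (313,155), matching the prediction, with the teal look-alike well away at (306,287). I descend to the knob.

Request:
{"op": "drive_tool", "data": {
  "moves": [
    {"x": 30, "y": 0, "z": 0, "rx": 0, "ry": 0, "rz": 0, "fingers": -1},
    {"x": 60, "y": 0, "z": 0, "rx": 0, "ry": 0, "rz": 0, "fingers": -0.5},
    {"x": 70, "y": 0, "z": 20, "rx": 0, "ry": 0, "rz": 0, "fingers": -0.4},
    {"x": 70, "y": 0, "z": 50, "rx": 0, "ry": 0, "rz": 0, "fingers": -0.3},
    {"x": 70, "y": 0, "z": 75, "rx": 0, "ry": 0, "rz": 0, "fingers": -0.3},
    {"x": 70, "y": 0, "z": 75, "rx": 0, "ry": 0, "rz": 0, "fingers": -0.3},
    {"x": 70, "y": 0, "z": 75, "rx": 0, "ry": 0, "rz": 0, "fingers": -0.3}
  ]
}}

```text
time_s: 13.02
tool_pos: [0.4306, 0.2267, 0.1084]
tool_rot: [180.0, -0.1, 85.1]
force: [1.3, -0.0, 0.3]
grip_width: 0.0567
grasp_force: 0.0
```

Run:
```python
from h import *
o=sensors.get_obs(); T=o["tool_pos"]; print(T,o["grip_width"],totool(o,[.430-T[0],.2275-T[1],.062-T[2]]))
```

```text
[0.43056579 0.22674922 0.10840526] 0.05669138202068528 [ 0.65829041 -0.66369241 46.40536881]
```

Request:
{"op": "drive_tool", "data": {
  "moves": [
    {"x": 0.5, "y": -0.6, "z": 15, "rx": 0, "ry": 0, "rz": 0, "fingers": -0.3},
    {"x": 0.5, "y": -0.6, "z": 32, "rx": 0, "ry": 0, "rz": 0, "fingers": -0.3},
    {"x": 0.5, "y": -0.6, "z": 43, "rx": 0, "ry": 0, "rz": 0, "fingers": -0.3},
    {"x": 0.5, "y": -0.6, "z": 46, "rx": 0, "ry": 0, "rz": 0, "fingers": -0.3},
    {"x": 0.5, "y": -0.6, "z": 46, "rx": 0, "ry": 0, "rz": 0, "fingers": 0.3},
    {"x": 0.5, "y": -0.6, "z": 46, "rx": 0, "ry": 0, "rz": 0, "fingers": 1},
    {"x": 0.5, "y": -0.6, "z": 46, "rx": 0, "ry": 0, "rz": 0, "fingers": 1},
    {"x": 0.5, "y": -0.6, "z": 46, "rx": 0, "ry": 0, "rz": 0, "fingers": 1},
    {"x": 0.5, "y": -0.6, "z": 46, "rx": 0, "ry": 0, "rz": 0, "fingers": 1},
    {"x": 0.5, "y": -0.6, "z": 46, "rx": 0, "ry": 0, "rz": 0, "fingers": 1},
    {"x": 0.5, "y": -0.6, "z": 46, "rx": 0, "ry": 0, "rz": 0, "fingers": 1}
  ],
  "force": 25
}}

```text
time_s: 14.4
tool_pos: [0.4291, 0.227, 0.0616]
tool_rot: [-180.0, 0.0, 85.1]
force: [-1.4, -0.0, 1.5]
grip_width: 0.015
grasp_force: 25.0
```

Request:
{"op": "drive_tool", "data": {
  "moves": [
    {"x": 0, "y": 0, "z": -3, "rx": 0, "ry": 0, "rz": 0, "fingers": 1},
    {"x": 0, "y": 0, "z": -10, "rx": 0, "ry": 0, "rz": 0, "fingers": 1},
    {"x": 0, "y": 0, "z": -22, "rx": 0, "ry": 0, "rz": 0, "fingers": 1},
    {"x": 0, "y": 0, "z": -40, "rx": 0, "ry": 0, "rz": 0, "fingers": 1},
    {"x": 0, "y": 0, "z": -60, "rx": 0, "ry": 0, "rz": 0, "fingers": 1},
    {"x": 0, "y": 0, "z": -80, "rx": 0, "ry": 0, "rz": 0, "fingers": 1},
    {"x": 0, "y": 0, "z": -100, "rx": 0, "ry": 0, "rz": 0, "fingers": 1},
    {"x": 0, "y": 0, "z": -112, "rx": 0, "ry": 0, "rz": 0, "fingers": 1},
    {"x": -2, "y": 8, "z": -115, "rx": 0, "ry": 0, "rz": 0, "fingers": 1},
    {"x": -5, "y": 22, "z": -115, "rx": 0, "ry": 0, "rz": 0, "fingers": 1},
    {"x": -9, "y": 45, "z": -115, "rx": 0, "ry": 0, "rz": 0, "fingers": 1},
    {"x": -14, "y": 69, "z": -115, "rx": 0, "ry": 0, "rz": 0, "fingers": 1},
    {"x": -19, "y": 93, "z": -115, "rx": 0, "ry": 0, "rz": 0, "fingers": 1},
    {"x": -24, "y": 117, "z": -115, "rx": 0, "ry": 0, "rz": 0, "fingers": 1},
    {"x": -29, "y": 141, "z": -115, "rx": 0, "ry": 0, "rz": 0, "fingers": 1},
    {"x": -34, "y": 163, "z": -115, "rx": 0, "ry": 0, "rz": 0, "fingers": 1},
    {"x": -37, "y": 179, "z": -115, "rx": 0, "ry": 0, "rz": 0, "fingers": 1},
    {"x": -39, "y": 187, "z": -115, "rx": 0, "ry": 0, "rz": 0, "fingers": 1},
    {"x": -39, "y": 188, "z": -115, "rx": 0, "ry": 0, "rz": 0, "fingers": 1},
    {"x": -39, "y": 188, "z": -115, "rx": 0, "ry": 0, "rz": 0, "fingers": 1}
  ]
}}

```text
time_s: 16.9
tool_pos: [0.6126, 0.1727, 0.1766]
tool_rot: [-180.0, 0.0, 85.2]
force: [-0.3, 0.5, -1.1]
grip_width: 0.0153
grasp_force: 25.0
```

Run:
```python
from h import *
o=sensors.get_obs(); T=o["tool_pos"]; print(T,o["tool_rot"],o["grip_width"],o["force"],totool(o,[.613-T[0],.172-T[1],0]))
ims=[]
for n in("scene","side"):
    c=snap(n,f"pics/{n}7.png"); u,v=proj(c,[.613,.172,.11]).astype(int); print(n,u,v,"jar rim pred",proj(c,[.613,.1725,.087]))
    ims.append(cv2.resize(c["image"][v-55:v+55,u-37:u+37],(390,580),interpolation=cv2.INTER_CUBIC))
cv2.imwrite("pics/crop7.png",np.hstack(ims)[:,:,::-1])
```

```text
[0.61264443 0.17274874 0.17656411] [-1.79979128e+02  3.28630111e-03  8.51876584e+01] 0.015272648723199474 [-0.26864573  0.52958273 -1.1145833 ] [-7.16267397e-01  4.17131101e-01 -1.10872868e-04]
scene 339 315 jar rim pred [339.41388849 322.85151321]
side 249 270 jar rim pred [250.38243973 276.29281235]
```

View pics/crop7.png

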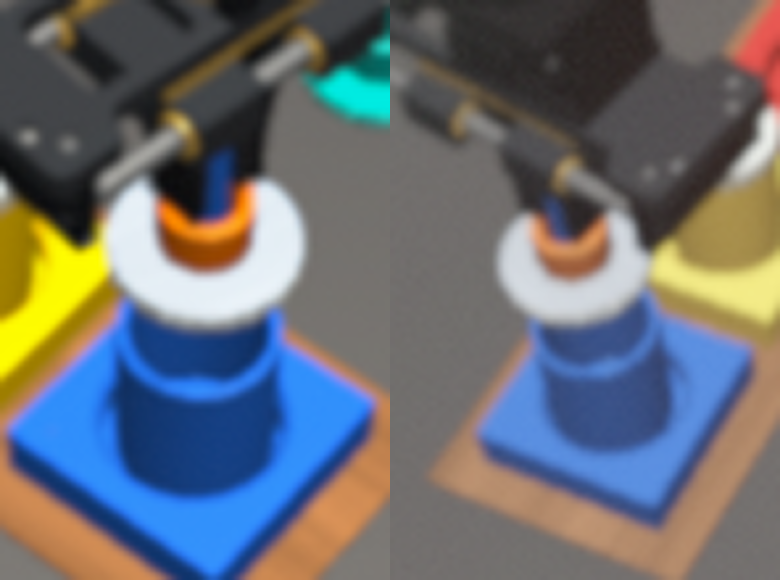

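The nested set hangs level over the jar. The side view suggests a sideways offset, so I will measure disc against jar numerically in the same pictures.

```bash
cat > rel.py <<'E'
from h import *
from scipy.optimize import least_squares
C={n:dict(np.load(f"pics/{n}7.npz")) for n in("scene","side")}
a=np.linspace(0,2*np.pi,72,endpoint=False)
# lid disc outline: hull of pale pixels near; fit disc r=34 z in [zb-4,zb+4] x,y,z
def hull(c,lo,hi,ctr,w):
    hsv=cv2.cvtColor(c["image"],cv2.COLOR_RGB2HSV); m=cv2.inRange(hsv,lo,hi); u,v=ctr; k=np.zeros_like(m); k[v-w:v+w,u-w:u+w]=1; m*=k
    n,l,s,ce=cv2.connectedComponentsWithStats(m); i=1+np.argmax(s[1:,4]); p=np.argwhere(l==i)[:,::-1].astype(float); return p
for name,lo,hi in(("disc",(0,0,150),(180,45,255)),("collar",(3,120,80),(22,255,255))):
    D=np.c_[np.cos(a),np.sin(a)]
    P={n:hull(C[n],lo,hi,tuple(proj(C[n],[.613,.172,.13]).astype(int)),20) for n in C}
    for n in P: print(name,n,P[n].min(0),P[n].max(0),len(P[n]))
    # use lower arc + sides only (upper hidden by fingers)
    sel=D[:,1]>-0.1
    def f(q,r=.034 if name=="disc" else .0175,h0=-.004 if name=="disc" else .004,h1=.004 if name=="disc" else .026):
        return np.concatenate([((np.array([proj(C[n],[q[0]+r*x,q[1]+r*y,q[2]+z]) for z in(h0,h1) for x,y in D])@D.T).max(0)-q[3]-(P[n]@D.T).max(0))[sel] for n in P])
    s=least_squares(f,[.613,.172,.135,.5],loss="soft_l1"); print(name,s.x.round(4),np.sqrt(np.mean(f(s.x)**2)))
E
python3 rel.py; sed -e 's/scene0/scene7/;s/{n}0.npz/{n}7.npz/' fit.py | sed '/^x0=g(266/,$d' > fit7.py
cat >> fit7.py <<'E'
# jar rim + body: bright/dark edges -> fit holder block only, in new pictures, lower hull
def box2(X): return box(X,24e-3)
# jar outer wall left/right edges: dark-blue mask
for n in C:
    c=C[n]; hsv=cv2.cvtColor(c["image"],cv2.COLOR_RGB2HSV)
    for z in(.045,.06):
        # row profile through axis point
        u,v=proj(c,[.613,.1725,z]); l,r=proj(c,[.613,.1725,z]),None
        V=hsv[int(round(v)),int(u)-25:int(u)+25,2]; print(n,z,round(u,1),round(v,1),int(u)-25,V.tolist())
E
python3 fit7.py
```

```text
disc scene [322. 294.] [358. 321.] 583
disc side [232. 255.] [261. 276.] 351
disc [ 0.6121  0.1732  0.1421 -0.1593] 0.5758842405995462
collar scene [332. 294.] [349. 310.] 174
collar side [240. 256.] [252. 266.] 85
collar [0.6137 0.1736 0.1413 1.8353] 0.1943077726886661
scene 0.045 338.9 335.8 313 [251, 251, 251, 251, 251, 251, 249, 241, 220, 182, 150, 120, 103, 101, 104, 106, 109, 110, 111, 113, 117, 122, 128, 138, 148, 155, 158, 157, 156, 155, 152, 146, 138, 134, 131, 131, 130, 128, 127, 125, 131, 157, 204, 237, 249, 251, 251, 251, 251, 251]
scene 0.06 339.1 331.3 314 [244, 250, 251, 251, 251, 251, 251, 250, 244, 215, 153, 110, 116, 150, 193, 224, 228, 219, 197, 180, 172, 171, 172, 175, 182, 184, 177, 167, 157, 146, 140, 148, 167, 194, 226, 239, 234, 212, 171, 147, 185, 238, 251, 251, 251, 251, 251, 251, 251, 251]
side 0.045 252.6 286.0 227 [114, 115, 115, 118, 128, 147, 160, 162, 178, 206, 219, 223, 216, 194, 159, 139, 140, 152, 162, 169, 173, 173, 175, 179, 181, 181, 176, 163, 152, 144, 136, 132, 128, 125, 122, 118, 117, 142, 177, 192, 190, 202, 218, 224, 225, 225, 225, 224, 221, 210]
side 0.06 251.8 282.6 226 [113, 114, 115, 114, 115, 115, 117, 128, 146, 161, 163, 178, 201, 202, 190, 187, 189, 184, 171, 158, 148, 143, 141, 147, 159, 170, 180, 190, 193, 192, 191, 186, 177, 162, 141, 123, 116, 116, 135, 161, 186, 206, 219, 223, 224, 224, 224, 225, 225, 225]
```

Disc and collar are at (0.613,0.173) and the jar at (0.613,0.1725), so they are aligned within about 1 mm. I lower.

Request:
{"op": "drive_tool", "data": {
  "moves": [
    {"x": -0.5, "y": 0.2, "z": 5, "rx": 0, "ry": 0, "rz": 0, "fingers": 1},
    {"x": -0.5, "y": 0.2, "z": 12, "rx": 0, "ry": 0, "rz": 0, "fingers": 1},
    {"x": -0.5, "y": 0.2, "z": 19, "rx": 0, "ry": 0, "rz": 0, "fingers": 1},
    {"x": -0.5, "y": 0.2, "z": 25, "rx": 0, "ry": 0, "rz": 0, "fingers": 1},
    {"x": -0.5, "y": 0.2, "z": 29, "rx": 0, "ry": 0, "rz": 0, "fingers": 1},
    {"x": -0.5, "y": 0.2, "z": 32, "rx": 0, "ry": 0, "rz": 0, "fingers": 1},
    {"x": -0.5, "y": 0.2, "z": 34, "rx": 0, "ry": 0, "rz": 0, "fingers": 1},
    {"x": -0.5, "y": 0.2, "z": 36, "rx": 0, "ry": 0, "rz": 0, "fingers": 1},
    {"x": -0.5, "y": 0.2, "z": 36, "rx": 0, "ry": 0, "rz": 0, "fingers": 1}
  ]
}}

```text
time_s: 18.12
tool_pos: [0.6134, 0.1716, 0.1404]
tool_rot: [-180.0, 0.0, 85.1]
force: [0.6, 0.2, -2.0]
grip_width: 0.0153
grasp_force: 25.0
```

Request:
{"op": "drive_tool", "data": {
  "moves": [
    {"x": 0, "y": 0, "z": 1, "rx": 0, "ry": 0, "rz": 0, "fingers": 1},
    {"x": 0, "y": 0, "z": 2, "rx": 0, "ry": 0, "rz": 0, "fingers": 1},
    {"x": 0, "y": 0, "z": 3, "rx": 0, "ry": 0, "rz": 0, "fingers": 1},
    {"x": 0, "y": 0, "z": 3, "rx": 0, "ry": 0, "rz": 0, "fingers": 1}
  ]
}}

```text
time_s: 18.62
tool_pos: [0.6134, 0.1716, 0.1374]
tool_rot: [-180.0, 0.0, 85.1]
force: [1.2, 0.1, -2.1]
grip_width: 0.015
grasp_force: 25.0
```

Request:
{"op": "drive_tool", "data": {
  "moves": [
    {"x": 0, "y": 0, "z": 1, "rx": 0, "ry": 0, "rz": 0, "fingers": 1},
    {"x": 0, "y": 0, "z": 2, "rx": 0, "ry": 0, "rz": 0, "fingers": 1},
    {"x": 0, "y": 0, "z": 3, "rx": 0, "ry": 0, "rz": 0, "fingers": 1},
    {"x": 0, "y": 0, "z": 3, "rx": 0, "ry": 0, "rz": 0, "fingers": 1}
  ]
}}

```text
time_s: 19.12
tool_pos: [0.6133, 0.1716, 0.1344]
tool_rot: [-180.0, 0.0, 85.1]
force: [0.5, -0.8, -1.1]
grip_width: 0.0153
grasp_force: 25.0
```

Request:
{"op": "drive_tool", "data": {
  "moves": [
    {"x": 0, "y": 0, "z": 0.7, "rx": 0, "ry": 0, "rz": 0, "fingers": 1},
    {"x": 0, "y": 0, "z": 1.5, "rx": 0, "ry": 0, "rz": 0, "fingers": 1},
    {"x": 0, "y": 0, "z": 1.5, "rx": 0, "ry": 0, "rz": 0, "fingers": 1}
  ]
}}

```text
time_s: 19.5
tool_pos: [0.6134, 0.1716, 0.1329]
tool_rot: [-180.0, 0.0, 85.1]
force: [-0.3, 0.5, -2.1]
grip_width: 0.015
grasp_force: 25.0
```

Request:
{"op": "drive_tool", "data": {
  "moves": [
    {"x": 0, "y": 0, "z": 0.7, "rx": 0, "ry": 0, "rz": 0, "fingers": 1},
    {"x": 0, "y": 0, "z": 1.3, "rx": 0, "ry": 0, "rz": 0, "fingers": 1},
    {"x": 0, "y": 0, "z": 1.3, "rx": 0, "ry": 0, "rz": 0, "fingers": 1}
  ]
}}

```text
time_s: 19.88
tool_pos: [0.6136, 0.1718, 0.1325]
tool_rot: [180.0, 0.0, 85.1]
force: [-1.7, -1.0, 3.9]
grip_width: 0.0151
grasp_force: 25.0
```

Request:
{"op": "drive_tool", "data": {
  "moves": [
    {"x": 0, "y": 0, "z": -0.7, "rx": 0, "ry": 0, "rz": 0, "fingers": 1},
    {"x": 0, "y": 0, "z": -0.7, "rx": 0, "ry": 0, "rz": 0, "fingers": 0.6},
    {"x": 0, "y": 0, "z": -0.7, "rx": 0, "ry": 0, "rz": 0, "fingers": 0},
    {"x": 0, "y": 0, "z": -0.7, "rx": 0, "ry": 0, "rz": 0, "fingers": -0.4},
    {"x": 0, "y": 0, "z": -0.7, "rx": 0, "ry": 0, "rz": 0, "fingers": -0.4},
    {"x": 0, "y": 0, "z": -0.7, "rx": 0, "ry": 0, "rz": 0, "fingers": -0.4},
    {"x": 0, "y": 0, "z": -0.7, "rx": 0, "ry": 0, "rz": 0, "fingers": -0.4},
    {"x": 0, "y": 0, "z": -0.7, "rx": 0, "ry": 0, "rz": 0, "fingers": -0.4}
  ]
}}

```text
time_s: 20.88
tool_pos: [0.6134, 0.1716, 0.1324]
tool_rot: [180.0, 0.0, 85.1]
force: [-1.1, 0.7, 0.3]
grip_width: 0.0599
grasp_force: 0.0
```

```bash
python3 - <<'E'
from h import *
for n in("scene","side"): snap(n,f"pics/{n}8.png")
o=sensors.get_obs(); print(o["tool_pos"],o["force"],o["grip_width"])
E
sed -e 's/{n}7.npz/{n}8.npz/;s/\.172,\.13\]/.172,.10]/;s/\.172,\.135,/.172,.095,/' rel.py > rel8.py; python3 rel8.py
python3 - <<'E'
from h import *
ims=[]
for n in("scene","side"):
    c=dict(np.load(f"pics/{n}8.npz")); u,v=proj(c,[.613,.172,.10]).astype(int)
    ims.append(cv2.resize(c["image"][v-45:v+45,u-30:u+30],(390,580),interpolation=cv2.INTER_CUBIC))
cv2.imwrite("pics/crop8.png",np.hstack(ims)[:,:,::-1])
E
```

```text
[0.61342816 0.17156533 0.13243793] [-0.21815599 -0.31582633 -0.0519717 ] 0.06005095356940007
disc scene [321. 306.] [357. 335.] 458
disc side [234. 265.] [262. 286.] 288
disc [ 0.6144  0.1746  0.1034 -0.6777] 1.8227557240137768
collar scene [330. 307.] [347. 324.] 175
collar side [243. 267.] [255. 277.] 67
collar [0.6141 0.1713 0.0975 1.4419] 0.2595288848659019
```

View pics/crop8.png

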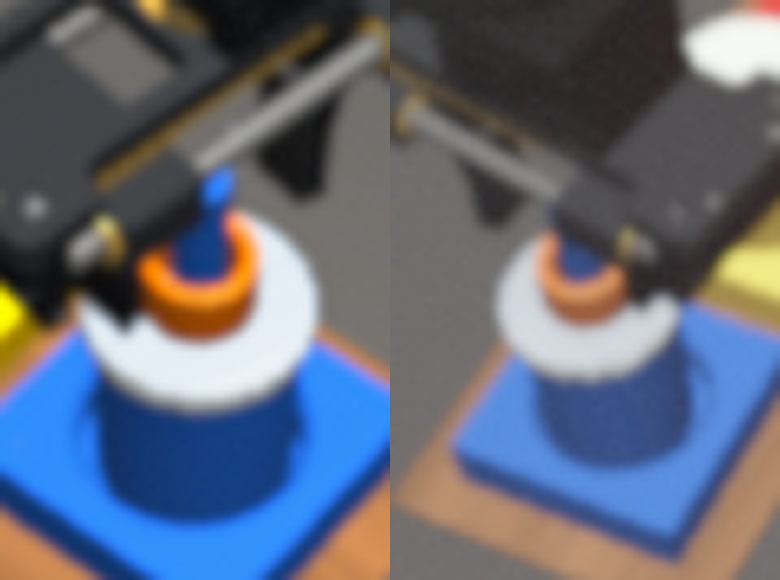

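Both lids sit on the jar rim, let go, with the collar centred under the open fingers. I lower to the collar and close.

Request:
{"op": "drive_tool", "data": {
  "moves": [
    {"x": 0, "y": 0, "z": 6, "rx": 0, "ry": 0, "rz": 0, "fingers": -0.4},
    {"x": 0, "y": 0, "z": 14, "rx": 0, "ry": 0, "rz": 0, "fingers": -0.4},
    {"x": 0, "y": 0, "z": 20, "rx": 0, "ry": 0, "rz": 0, "fingers": -0.4},
    {"x": 0, "y": 0, "z": 24, "rx": 0, "ry": 0, "rz": 0, "fingers": -0.4},
    {"x": 0, "y": 0, "z": 24, "rx": 0, "ry": 0, "rz": 0, "fingers": -0.4},
    {"x": 0, "y": 0, "z": 24, "rx": 0, "ry": 0, "rz": 0, "fingers": -0.4}
  ]
}}

```text
time_s: 21.72
tool_pos: [0.6135, 0.1717, 0.1086]
tool_rot: [180.0, -0.0, 85.1]
force: [0.5, 0.8, 0.1]
grip_width: 0.0612
grasp_force: 0.0
```

Request:
{"op": "drive_tool", "data": {
  "moves": [
    {"x": 0, "y": 0, "z": 0, "rx": 0, "ry": 0, "rz": 0, "fingers": -0.1},
    {"x": 0, "y": 0, "z": 0, "rx": 0, "ry": 0, "rz": 0, "fingers": 0.1},
    {"x": 0, "y": 0, "z": 0, "rx": 0, "ry": 0, "rz": 0, "fingers": 0.15},
    {"x": 0, "y": 0, "z": 0, "rx": 0, "ry": 0, "rz": 0, "fingers": 0.2},
    {"x": 0, "y": 0, "z": 0, "rx": 0, "ry": 0, "rz": 0, "fingers": 0.3},
    {"x": 0, "y": 0, "z": 0, "rx": 0, "ry": 0, "rz": 0, "fingers": 1},
    {"x": 0, "y": 0, "z": 0, "rx": 0, "ry": 0, "rz": 0, "fingers": 1},
    {"x": 0, "y": 0, "z": 0, "rx": 0, "ry": 0, "rz": 0, "fingers": 1},
    {"x": 0, "y": 0, "z": 0, "rx": 0, "ry": 0, "rz": 0, "fingers": 1}
  ],
  "force": 15
}}

```text
time_s: 22.85
tool_pos: [0.6134, 0.1716, 0.1085]
tool_rot: [180.0, 0.0, 85.1]
force: [0.3, -0.1, -0.2]
grip_width: 0.0346
grasp_force: 15.0
```

Request:
{"op": "drive_tool", "data": {
  "moves": [
    {"x": 0, "y": 0, "z": -2, "rx": 0, "ry": 0, "rz": 0, "fingers": 1},
    {"x": 0, "y": 0, "z": -5, "rx": 0, "ry": 0, "rz": 0, "fingers": 1},
    {"x": 0, "y": 0, "z": -10, "rx": 0, "ry": 0, "rz": 0, "fingers": 1},
    {"x": 0, "y": 0, "z": -16, "rx": 0, "ry": 0, "rz": 0, "fingers": 1},
    {"x": 0, "y": 0, "z": -23, "rx": 0, "ry": 0, "rz": 0, "fingers": 1},
    {"x": 0, "y": 0, "z": -30, "rx": 0, "ry": 0, "rz": 0, "fingers": 1},
    {"x": 0, "y": 0, "z": -38, "rx": 0, "ry": 0, "rz": 0, "fingers": 1},
    {"x": 0, "y": 0, "z": -46, "rx": 0, "ry": 0, "rz": 0, "fingers": 1},
    {"x": 0, "y": 0, "z": -54, "rx": 0, "ry": 0, "rz": 0, "fingers": 1},
    {"x": 0, "y": 0, "z": -62, "rx": 0, "ry": 0, "rz": 0, "fingers": 1},
    {"x": 0, "y": 0, "z": -70, "rx": 0, "ry": 0, "rz": 0, "fingers": 1},
    {"x": 0, "y": 0, "z": -78, "rx": 0, "ry": 0, "rz": 0, "fingers": 1},
    {"x": 0, "y": 0, "z": -86, "rx": 0, "ry": 0, "rz": 0, "fingers": 1},
    {"x": 0, "y": 0, "z": -94, "rx": 0, "ry": 0, "rz": 0, "fingers": 1},
    {"x": 0, "y": 0, "z": -99, "rx": 0, "ry": 0, "rz": 0, "fingers": 1},
    {"x": 0, "y": 0, "z": -102, "rx": 0, "ry": 0, "rz": 0, "fingers": 1},
    {"x": 0, "y": 0, "z": -102, "rx": 0, "ry": 0, "rz": 0, "fingers": 1},
    {"x": 0, "y": 0, "z": -102, "rx": 0, "ry": 0, "rz": 0, "fingers": 1},
    {"x": 0, "y": 0, "z": -102, "rx": 0, "ry": 0, "rz": 0, "fingers": 1}
  ]
}}

```text
time_s: 25.22
tool_pos: [0.6133, 0.1715, 0.2101]
tool_rot: [-180.0, 0.0, 85.1]
force: [-0.2, -0.1, -1.1]
grip_width: 0.035
grasp_force: 15.0
```

Run:
```python
from h import *
o=sensors.get_obs(); print(o["tool_pos"],o["force"],o["grip_width"],o["grasp_force"],abs(o["joint_velocities"]).max())
ims=[]
for n in("scene","side"):
    c=snap(n,f"pics/{n}9.png"); u,v=proj(c,[.613,.172,.14]).astype(int)
    ims.append(cv2.resize(c["image"][v-60:v+60,u-40:u+40],(390,580),interpolation=cv2.INTER_CUBIC))
cv2.imwrite("pics/crop9.png",np.hstack(ims)[:,:,::-1])
```

```text
[0.61326992 0.17152185 0.21012478] [-0.16643558 -0.10065075 -1.0515493 ] 0.034996264293909014 14.999869856983423 0.1275567145275702
```

View pics/crop9.png

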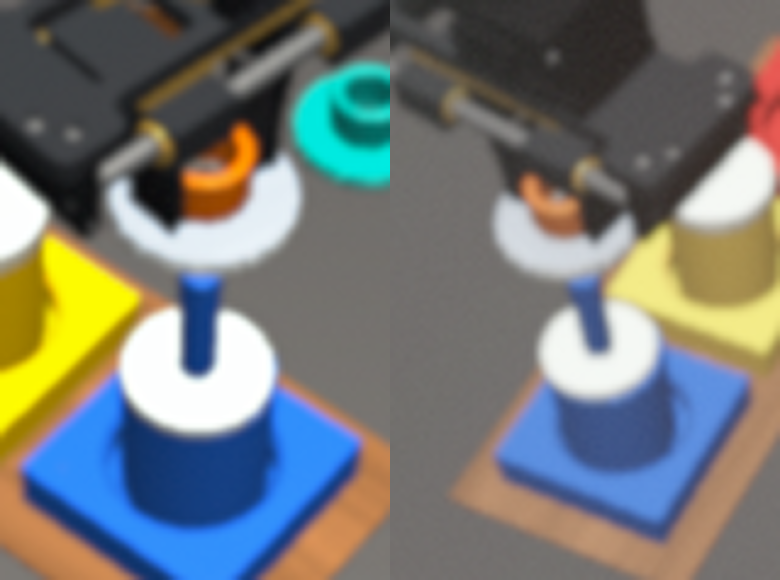

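The outer lid is held level above the knob, and the inner lid closes the jar squarely. I hand it in.

```bash
python3 -c "
from cell import workorder
print(workorder.sign_off())"
```

```text
the job is handed in; nothing more can be done
None
```

I handed the job in at about 25 s of the 61 s allowed: the blue jar is seated in the blue holder and closed by the inner lid, and the outer lid is held level about 10 cm above it; the sign-off returned no verdict.

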